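# Load the tape feeder and hold its tension arm wound back

## Robot

A 7-joint arm with a two-finger parallel gripper is mounted at the origin on a cart in front of the work surface, level with it; the furniture and walls round the work are solid. World frame = base frame: x ahead of the robot, y to its left, z up, the work surface at z = 0. Lengths are in m, angles in rad, forces in N, time in s.
With the tool pointing down it reaches from about 0.4 to 0.85 m from the base axis. Payload 10.4 kg.
Tool frame: the origin (TCP) lies at the very end of the fingers, on their centre line; the grasp point (between the pads) lies 19 mm behind it (r.pinch_z is the distance from the TCP to the grasp point, in m); z points along the fingers, y is the line along which they close (so a half turn about z gives the same grasp; the last joint's range is limited). The gripper opens to 87 mm and grips with 3 to 60 N. Pads are 19 mm wide; open, the fingers measure 117 mm over their backs; the gripper's body (75 mm by 190 mm) begins 51 mm behind the grasp point.
Start: joints at [-1.175, 0.332, -0.065, 1.46, 0.022, 1.35, -0.088], TCP at [0.254, 0.571, 0.201] pointing down, gripper open.
Joint ranges: [-2.6, 2.6], [-0.5, 2.12], [-1.47, 1.34], [0.16, 2.42], [-1.27, 4.41], [0.06, 2.06], [-2.6, 2.6]. Speed limits (rad/s): [2.22, 2.22, 2.79, 2.79, 3.14, 3.14, 3.14].

## Interface

Orientations are given as a unit quaternion [x, y, z, w].
In Python, from bench import r, camera gives the robot as it stands. The module is installed in compiled form; this text tells all that it offers.
- The arm moves only by the shell command python3 -m pendant 'ROWS' [FORCE]. ROWS is JSON, a list of rows, each an object with "dp": the shift along the tool's x, y, z as a fraction of full scale, a list of three; "rotation": the turn, a rotation vector about the tool's x, y, z as a fraction of full scale, a list of three; "jaw": the opening, from 0 (shut) to 1 (fully open). A call has 1 to 8 rows; each row is the pose to reach, as a shift and turn from the pose commanded when the call began, along the tool's axes at that moment, turning the shorter way round; what a row does not reach only later rows make up. Full scale, the value 1, is 0.15 m for a shift and 2 pi rad for a turn. A row lasts 1/8 s, in which the tool goes at most 62.5 mm and 10.7 degrees, less where a joint would pass 70% of its speed; a pose out of reach is approached as far as the arm can. A call with a number of a shift or a turn outside -1 to 1 is refused whole. A call with a gripper value outside its range is refused whole. The fingers move at their own pace and stop on an object; FORCE is the grip in N (left out, the last holds). Time passes only in rows, so rows that repeat a pose let the fingers close. It gives the time, the measured TCP pose, the force, the opening and the grip force at its end, in the units of the state.
- r.read_state(): the state, without advancing time (a new reading comes with each control period).
- camera(name): name is "scene" or "side" or "wrist"; returns a dict with "image" (384x512x3 uint8, red, green, blue), "z_map" (384x512 float32, m along the optical axis (not along the pixel's ray), 0 where there is no reading), "mtx" (3x3 intrinsics, pixels), "distortion" ([k1, k2, p1, p2, k3] as OpenCV has them; the pictures are not rectified), "T" (4x4, takes a point from camera to world coordinates). Camera axes: x right, y down, z forward; pixel columns grow to the right and rows downward; lengths in m; the calibration is good to about 2 mm. A picture is of the moment at which its call begins.
- r.close_job(): hands the job in; it is judged then, once.
The state is a dict: "time": time; "joint_positions": joint angles; "joint_vel": joint speeds; "joint_torque": joint torques, N m; "ee_pos": TCP position; "eef_rot": TCP orientation; "ft_force": force on the tool from outside, world axes, zero at the start; "torque": the same for the moment, N m; "width": finger opening in m; "grip_force": force on a finger pad.
Only numpy, scipy, OpenCV 4.12 (cv2) and the standard library are available. Lean on these libraries where they do the work, as an engineer would, in place of code of your own. Each camera call takes 0.05 s, during which the arm holds its last target. There are 200 camera calls.

## Task

Get the tape feeder ready for threading: set the blue tape roll flat and centred on the feeder's small raised pedestal, lowering it until it rests there before you let go, not dropping it. Then, with the fingers, swing the spring-loaded tension arm by its red thumb post round to its yellow stop and finish there, still holding it fully against the stop (it springs back if released). Leave the roll sitting on the pedestal, and do not disturb the red tape, the screw jar or the blue screwdriver.

Things in the scene. Friction and masses are not known exactly. Their poses are not given: they have to be found in the camera images.
- blue_tape: Blue tape roll lying flat, outer diameter 51 mm, 18 mm high, about 75 g; grip it across the outside. Origin: centre of its underside, z up. Starts on the table on the left or the right of the feeder.
- feeder: Tape feeder, fixed to the table: aluminium base plate 125 (x) x 235 (y) x 8 mm. Origin: centre of the plate's underside; z up. In its frame: pedestal axis at (0, 80) mm, arm pivot at (20, -35) mm. It stands at a varying place and yaw (within 0.25 rad of square to the robot). Two 12 mm wide stop pins 43 mm high stand 45 mm from the pivot: black rubber at the arm's rest, yellow at the wound end.
- pedestal_top (a point): Centre of the pedestal's flat top, 55 mm above the table: a 41 mm diameter turntable on a 16 mm stem, nothing else within 70 mm of it but flat screw heads on the plate. Behind, at world x over 0.60 m, y 0.15 to 0.40 m, a fume extractor's fixed black hood hangs from 210 mm above the table upward: keep gripper and wrist in front of it.
- pivot (a point): Point on the upright axis of the tension arm, 35 mm above the table, 115 mm from the pedestal axis. The pivot body and spring stand up to 54 mm above the table.
- thumb_post (a point): Centre line of the red upright thumb post at the arm's free end, 80 mm from the pivot axis; this point is 71 mm above the table. The post is round, 12 mm in diameter, free from 41 mm (top of the arm) to 86 mm above the table; it moves with the arm.
- tension_arm (a joint): Swing of the tension arm, rad: 0 at rest, 1.10 at the yellow stop; grows clockwise seen from above. At rest the arm points from the pivot along -70 degrees in the feeder frame (x ahead, y left), at the stop along -133 degrees. A spring always drives it back to 0: about 3 N at the post at rest, rising to about 7 N at the stop.
- red_tape: Red tape roll, 57 mm diameter, 24 mm high, lying flat; not wanted, leave it. Origin: centre of its underside. It lies on the other side of the feeder from the blue roll.
- jar: Small jar with black lid, 42 mm wide, 52 mm high, standing; leave it. Origin: centre of its underside.
- blue_driver: Blue precision screwdriver, 132 x 16 mm, lying along its y axis; leave it. Origin: its middle, underside.
Things that resemble listed ones, but are neither listed nor needed, are in the scene too. Of the things like the blue_tape, leave any that is white; of the rest the smaller one is meant.

How it is judged:
By the outcome, as a careful person would: the job done as asked, in the order asked, and still so for the second after the job is handed in, while the arm keeps its last pose, push and grip.
It also fails if it takes over 53 s, if anything falls off the work surface, if the arm or the gripper's body presses on something with over 40 N, if the wrist force passes 120 N, or if a joint passes its speed limit or range.

## Working session

There is one attempt and no reset: what is moved stays moved. The work goes in short steps, Python scripts to look and compute and a shell command to move; the robot and the scene stay as the last step left them, time stands still between calls to the robot, and variables do not carry over. Pictures are saved under pics/ and viewed, at most 10 in all, crops included, and the job is handed in when it is done.

```bash
mkdir -p pics
cat > h.py <<'E'
import numpy as np,cv2
from bench import r,camera
from scipy.spatial.transform import Rotation as R
def snap(n,f=None):
    c=camera(n); cv2.imwrite(f or f'pics/{n}.png',c['image'][:,:,::-1]); np.savez(f'{n}.npz',**c); return c
def p3(c,u,v,z=None):
    x,y=cv2.undistortPoints(np.array([[[u,v]]],float),c['mtx'],c['distortion'])[0,0]
    T=c['T']; d=np.array([x,y,1])
    if z is None: d=d*c['z_map'][int(round(v)),int(round(u))]
    else:
        w=T[:3,:3]@d; d=d*(z-T[2,3])/w[2]
    return T[:3,:3]@d+T[:3,3]
def cloud(c):
    h,w=c['z_map'].shape; g=np.stack(np.meshgrid(np.arange(w),np.arange(h)),-1).reshape(-1,1,2).astype(float)
    q=cv2.undistortPoints(g,c['mtx'],c['distortion'])[:,0]
    P=np.c_[q,np.ones(len(q))]*c['z_map'].reshape(-1,1)
    return (P@c['T'][:3,:3].T+c['T'][:3,3]).reshape(h,w,3)
def delta(xyz,yaw_deg=None):
    s=r.read_state(); Rt=R.from_quat(s['eef_rot']); d=Rt.inv().apply(np.array(xyz)-s['ee_pos'])/.15
    print('dp',d.round(3))
E
python3 - <<'E'
from h import *
for n in ['scene','side']:
    c=snap(n); print(n,c['T'].round(3).tolist())
s=r.read_state(); print(s, r.pinch_z); print(R.from_quat(s['eef_rot']).as_matrix().round(3))
a=cv2.imread('pics/scene.png');b=cv2.imread('pics/side.png')
E
```

```text
scene [[0.513, -0.451, 0.73, -0.362], [-0.858, -0.246, 0.451, -0.565], [-0.024, -0.858, -0.513, 0.644], [0.0, 0.0, 0.0, 1.0]]
side [[0.955, -0.108, 0.276, 0.027], [-0.296, -0.391, 0.872, -1.286], [0.014, -0.914, -0.405, 0.635], [0.0, 0.0, 0.0, 1.0]]
{'time': 0.1, 'joint_positions': array([-1.17459069,  0.3328119 , -0.06472656,  1.4608724 ,  0.0216269 ,
        1.3498995 , -0.08851348]), 'joint_vel': array([-0.0006323 , -0.00219162,  0.00035685, -0.00160039,  0.00063379,
        0.00056533,  0.00102673]), 'joint_torque': array([ 2.65471070e-03, -6.24539137e+01,  2.52915110e-02, -3.90718746e+01,
       -6.14900328e-02,  3.64210317e-02,  5.19129026e-05]), 'ee_pos': array([0.25401212, 0.57063592, 0.20022439]), 'eef_rot': array([ 2.07857621e-01,  9.78158878e-01, -6.39970933e-04, -9.68401350e-05]), 'ft_force': array([ 0.47617535,  0.22608234, -0.78123662]), 'torque': array([-0.01878706,  0.00642108, -0.00348713]), 'grip_force': 0.0, 'width': 0.08700479176590732} 0.0187
[[-0.914  0.407 -0.   ]
 [ 0.407  0.914 -0.001]
 [-0.    -0.001 -1.   ]]
```

View pics/scene.png

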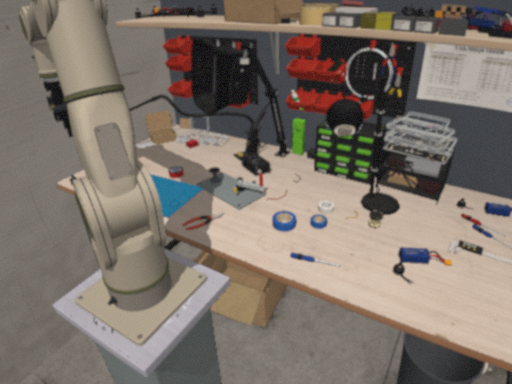

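View pics/side.png

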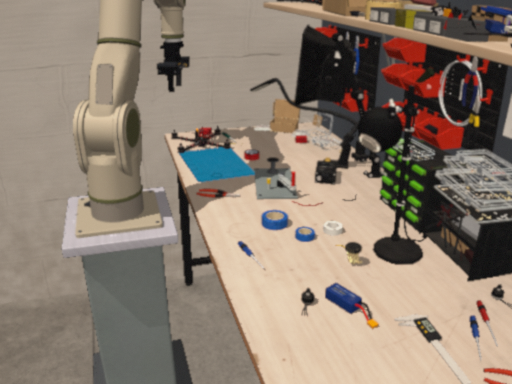

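The scene view shows the feeder at about (235,188), with its red post at (262,179) and pedestal at (215,176). The blue rolls are at (285,221), large, and (319,221), small, which is the target. The white roll is at (327,206) and the red tape at (176,171). Next I'll measure them.

```bash
cat > m.py <<'E'
from h import *
for n,box in [('scene',(150,150,350,250)),('side',(170,130,370,270))]:
    c=dict(np.load(n+'.npz')); P=cloud(c); im=c['image']; hsv=cv2.cvtColor(im,cv2.COLOR_RGB2HSV)
    H,S,V=[hsv[...,i].astype(int) for i in range(3)]
    m={'blue':(H>100)&(H<125)&(S>120),'red':((H<8)|(H>172))&(S>140),'yel':(H>20)&(H<35)&(S>150)}
    for k,mm in m.items():
        k2=mm&(P[...,2]>.0)&(P[...,2]<.1)&(P[...,0]>.2)&(P[...,0]<.9)&(abs(P[...,1])<.6)
        nl,lab,st,ce=cv2.connectedComponentsWithStats(k2.astype(np.uint8))
        for i in range(1,nl):
            if st[i,4]>(3 if k=='yel' else 12):
                q=P[lab==i]; print(n,k,st[i],'mid',((q.min(0)+q.max(0))/2).round(3),'ext',np.ptp(q,axis=0).round(3),'zmax',q[:,2].max().round(3))
    x0,y0,x1,y1=box; cv2.imwrite(f'pics/{n}_c.png',cv2.resize(im[y0:y1,x0:x1,::-1],(800,(y1-y0)*800//(x1-x0)) ,interpolation=cv2.INTER_CUBIC))
    # pedestal top points
    q=P[(P[...,2]>.045)&(P[...,2]<.062)&(P[...,0]>.4)&(P[...,0]<.7)&(P[...,1]>0)&(P[...,1]<.4)]
    print('z45-62',len(q)); print(q.round(3)[::max(1,len(q)//40)].tolist())
E
python3 m.py
```

```text
scene blue [273 214  22  16 162] mid [ 0.403 -0.181  0.015] ext [0.061 0.066 0.025] zmax 0.027
scene blue [311 218  15  10  63] mid [ 0.453 -0.27   0.011] ext [0.029 0.042 0.016] zmax 0.019
scene blue [400 249  29  13 242] mid [ 0.431 -0.552  0.017] ext [0.051 0.07  0.023] zmax 0.029
scene blue [292 254   6   4  17] mid [ 0.288 -0.272  0.01 ] ext [0.006 0.015 0.007] zmax 0.013
scene blue [302 257  11   4  29] mid [ 0.295 -0.306  0.009] ext [0.009 0.027 0.008] zmax 0.013
scene red [187 140  11   7  49] mid [0.729 0.454 0.013] ext [0.04  0.043 0.016] zmax 0.021
scene red [170 171  13   6  49] mid [0.479 0.32  0.013] ext [0.033 0.037 0.016] zmax 0.021
scene red [260 174   2  11  22] mid [ 0.514 -0.035  0.066] ext [0.007 0.005 0.038] zmax 0.085
scene red [185 218  15   7  24] mid [0.279 0.073 0.006] ext [0.049 0.017 0.008] zmax 0.01
scene red [188 223  18   6  28] mid [0.266 0.044 0.006] ext [0.046 0.029 0.009] zmax 0.01
scene yel [234 189   4   3   8] mid [0.475 0.039 0.026] ext [0.038 0.02  0.024] zmax 0.038
z45-62 81
[[0.523, 0.18, 0.054], [0.524, 0.171, 0.056], [0.533, 0.169, 0.052],
[... 2340 characters left out ...]
[0.506, 0.155, 0.056], [0.511, 0.148, 0.058], [0.518, 0.15, 0.056], [0.522, 0.139, 0.06], [0.53, 0.142, 0.058], [0.505, 0.152, 0.054], [0.508, 0.141, 0.057], [0.516, 0.144, 0.055], [0.523, 0.142, 0.055], [0.531, 0.146, 0.053], [0.512, 0.151, 0.05], [0.52, 0.155, 0.047], [0.511, 0.148, 0.047], [0.518, 0.149, 0.046], [0.511, 0.057, 0.054], [0.5, 0.045, 0.057], [0.508, 0.049, 0.054], [0.513, 0.045, 0.055], [0.5, 0.044, 0.054], [0.505, 0.039, 0.055], [0.51, 0.035, 0.056], [0.52, 0.044, 0.052], [0.502, 0.041, 0.051], [0.506, 0.034, 0.053], [0.518, 0.047, 0.047], [0.504, 0.038, 0.049], [0.51, 0.035, 0.049], [0.504, 0.036, 0.046], [0.511, 0.037, 0.045], [0.461, 0.034, 0.045], [0.461, 0.026, 0.045]]
```

View pics/scene_c.png

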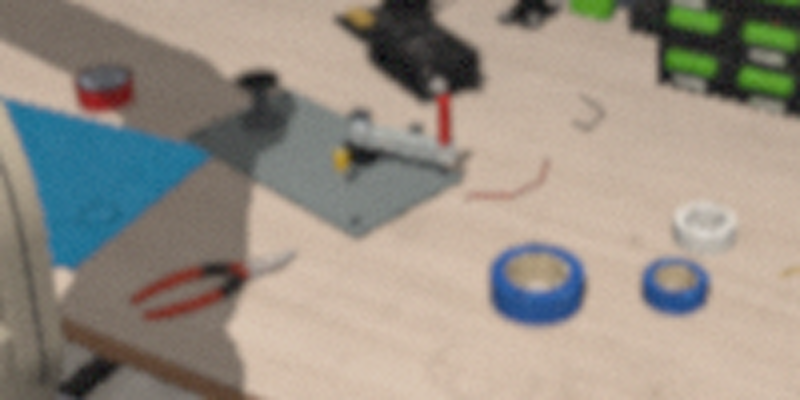

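View pics/side_c.png

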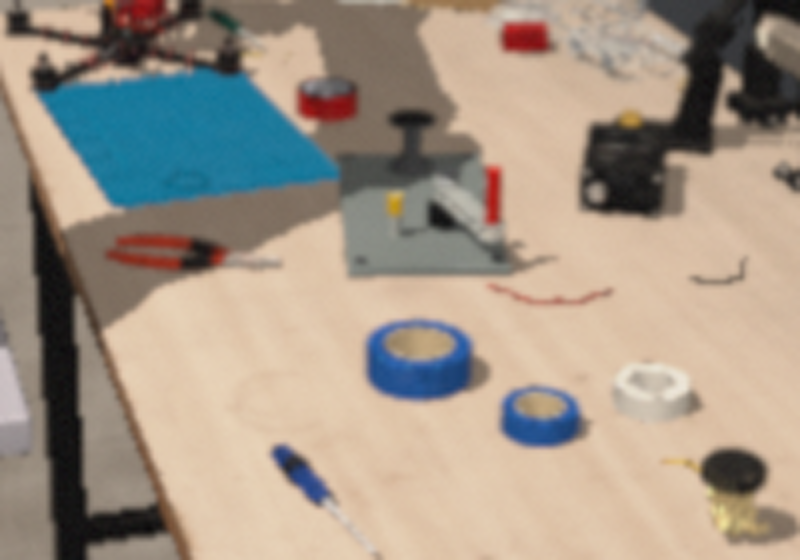

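The crops show the small blue roll at scene pixel (319,221) and side pixel (305,234). The yellow stop is left of the pivot and the black pedestal is clear. Now I'll fit circles and check for obstacles.

```bash
cat > m2.py <<'E'
from h import *
from scipy.optimize import least_squares
A=[];
for n in ['scene','side']:
    c=dict(np.load(n+'.npz')); P=cloud(c)
    def near(x,y,rad,z0,z1): 
        q=P[(np.hypot(P[...,0]-x,P[...,1]-y)<rad)&(P[...,2]>z0)&(P[...,2]<z1)]; return q
    for nm,(x,y,rad,z0,z1) in dict(small=(.46,-.275,.045,.008,.03),ped=(.516,.161,.03,.05,.062),piv=(.508,.045,.022,.048,.062),large=(.408,-.183,.05,.012,.04),white=(.52,-.29,.045,.01,.04),jar=(.5,-.38,.06,.04,.07)).items():
        q=near(x,y,rad,z0,z1)
        if len(q): print(n,nm,len(q),'mid',((q.min(0)+q.max(0))/2).round(4),'ext',np.ptp(q,axis=0).round(3))
    q=P[(P[...,2]>.1)&(P[...,2]<.6)&(P[...,0]>.2)&(P[...,0]<.68)&(abs(P[...,1])<.7)]
    cells=np.unique((q[:,:2]/.08).round().astype(int),axis=0)
    for k in cells:
        w=q[((q[:,:2]/.08).round().astype(int)==k).all(1)]
        if len(w)>4: print('obs',(k*.08).round(2),len(w),w[:,2].min().round(2),w[:,2].max().round(2))
delta([.42,.15,.25]); delta([.46,-.275,.25])
E
python3 m2.py
```

```text
scene small 144 mid [ 0.4637 -0.2672  0.0137] ext [0.051 0.05  0.011]
scene ped 54 mid [0.515  0.1601 0.0543] ext [0.036 0.04  0.007]
scene piv 17 mid [0.5084 0.0451 0.0516] ext [0.017 0.02  0.007]
scene large 301 mid [ 0.4109 -0.1764  0.0202] ext [0.077 0.074 0.016]
scene white 75 mid [ 0.5177 -0.2649  0.0144] ext [0.08  0.037 0.009]
scene jar 104 mid [ 0.5206 -0.4196  0.0467] ext [0.039 0.037 0.013]
obs [0.24 0.48] 180 0.23 0.55
obs [0.24 0.56] 1216 0.22 0.6
obs [0.24 0.64] 104 0.22 0.59
obs [ 0.56 -0.64] 9 0.56 0.56
obs [0.56 0.64] 20 0.17 0.21
obs [ 0.64 -0.64] 266 0.51 0.59
obs [ 0.64 -0.56] 663 0.51 0.6
obs [ 0.64 -0.48] 876 0.51 0.59
obs [ 0.64 -0.4 ] 1008 0.1 0.57
obs [ 0.64 -0.32] 1509 0.1 0.57
obs [ 0.64 -0.24] 1339 0.22 0.57
obs [ 0.64 -0.16] 448 0.51 0.58
obs [ 0.64 -0.08] 292 0.51 0.58
obs [0.64 0.  ] 609 0.51 0.6
obs [0.64 0.08] 531 0.51 0.6
obs [0.64 0.16] 736 0.25 0.59
obs [0.64 0.24] 516 0.21 0.53
obs [0.64 0.32] 192 0.21 0.53
obs [0.64 0.4 ] 150 0.17 0.53
obs [0.64 0.48] 200 0.18 0.53
obs [0.64 0.56] 163 0.2 0.56
obs [0.64 0.64] 106 0.18 0.56
obs [0.64 0.72] 20 0.51
[... 543 characters left out ...]
1 0.22 0.34
obs [ 0.56 -0.64] 24 0.56 0.56
obs [0.56 0.64] 16 0.17 0.2
obs [0.56 0.72] 7 0.17 0.17
obs [ 0.64 -0.64] 594 0.51 0.6
obs [ 0.64 -0.56] 866 0.51 0.6
obs [ 0.64 -0.48] 889 0.51 0.59
obs [ 0.64 -0.4 ] 1167 0.1 0.59
obs [ 0.64 -0.32] 1838 0.1 0.58
obs [ 0.64 -0.24] 1021 0.22 0.57
obs [ 0.64 -0.16] 287 0.51 0.58
obs [ 0.64 -0.08] 198 0.51 0.58
obs [0.64 0.  ] 313 0.51 0.58
obs [0.64 0.08] 210 0.51 0.58
obs [0.64 0.16] 995 0.25 0.57
obs [0.64 0.24] 630 0.21 0.54
obs [0.64 0.32] 73 0.47 0.54
obs [0.64 0.4 ] 90 0.17 0.54
obs [0.64 0.48] 152 0.19 0.54
obs [0.64 0.56] 101 0.21 0.54
obs [0.64 0.64] 72 0.17 0.55
obs [0.64 0.72] 7 0.17 0.53
dp [-2.151 -2.112 -0.329]
dp [-3.547 -4.592 -0.326]
```

```bash
python3 -m pendant '[{"dp":[-0.5,-0.3,-0.1],"rotation":[0,0,-0.03],"jaw":0.9},{"dp":[-1,-0.64,-0.2],"rotation":[0,0,-0.0667],"jaw":0.9},{"dp":[-1,-0.64,-0.2],"rotation":[0,0,-0.0667],"jaw":0.9},{"dp":[-1,-0.64,-0.2],"rotation":[0,0,-0.0667],"jaw":0.9}]'
python3 -m pendant '[{"dp":[-0.33,-0.4,0],"rotation":[0,0,0],"jaw":0.9},{"dp":[-0.5,-0.8,0],"rotation":[0,0,0],"jaw":0.9},{"dp":[-0.67,-1,0],"rotation":[0,0,0],"jaw":0.9},{"dp":[-0.67,-1,0],"rotation":[0,0,0],"jaw":0.9}]'
```

```text
time: 0.6
ee_pos: [0.356, 0.4183, 0.2319]
eef_rot: [0.003, 1.0, -0.0, 0.001]
ft_force: [-0.3, -0.7, 1.4]
width: 0.0787
grip_force: 0.0
time: 1.1
ee_pos: [0.4549, 0.2686, 0.2307]
eef_rot: [0.003, 1.0, -0.001, 0.0]
ft_force: [0.5, 1.3, -0.1]
width: 0.0784
grip_force: 0.0
```

```bash
for i in 1 2 3; do python3 -m pendant '[{"dp":[0,-0.4,0],"rotation":[0,0,0],"jaw":0.9},{"dp":[0,-0.8,0],"rotation":[0,0,0],"jaw":0.9},{"dp":[0,-1,0],"rotation":[0,0,0],"jaw":0.9}]' | head -2; done
python3 -m pendant '[{"dp":[0,-0.4,0],"rotation":[0,0,0],"jaw":0.9},{"dp":[0,-0.58,0],"rotation":[0,0,0],"jaw":0.9},{"dp":[-0.06,-0.58,0.4],"rotation":[0,0,0],"jaw":0.9},{"dp":[-0.06,-0.58,0.6],"rotation":[0,0,0],"jaw":0.9},{"dp":[-0.06,-0.58,0.6],"rotation":[0,0,0],"jaw":0.9}]'
python3 - <<'E'
from h import *
c=snap('wrist'); P=cloud(c); hsv=cv2.cvtColor(c['image'],cv2.COLOR_RGB2HSV).astype(int)
m=(hsv[...,0]>100)&(hsv[...,0]<125)&(hsv[...,1]>110)&(P[...,2]>.003)&(P[...,2]<.03)&(np.hypot(P[...,0]-.464,P[...,1]+.268)<.045)
q=P[m]; print(len(q),((q.min(0)+q.max(0))/2).round(4),np.ptp(q,axis=0).round(3))
E
```

```text
time: 1.48
ee_pos: [0.4523, 0.1207, 0.2308]
time: 1.85
ee_pos: [0.4525, -0.0293, 0.2309]
time: 2.22
ee_pos: [0.4528, -0.1793, 0.2309]
time: 2.85
ee_pos: [0.4612, -0.2627, 0.1388]
eef_rot: [-0.001, 1.0, 0.001, -0.002]
ft_force: [-0.5, -0.2, 1.2]
width: 0.0782
grip_force: 0.0
984 [ 0.4643 -0.2676  0.0136] [0.051 0.05  0.011]
```

View pics/wrist.png

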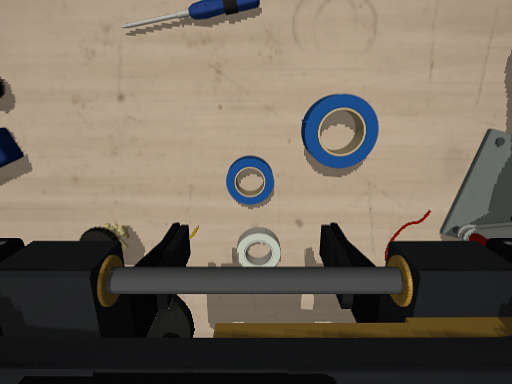

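The wrist view shows the target roll at (250,180), free on both closing sides, with the white roll ahead at (260,248). I'm descending.

```bash
python3 -m pendant '[{"dp":[-0.02,-0.033,0.35],"rotation":[0,0,0],"jaw":0.9},{"dp":[-0.02,-0.033,0.65],"rotation":[0,0,0],"jaw":0.9},{"dp":[-0.02,-0.033,0.83],"rotation":[0,0,0],"jaw":0.9},{"dp":[-0.02,-0.033,0.83],"rotation":[0,0,0],"jaw":0.9},{"dp":[-0.02,-0.033,0.83],"rotation":[0,0,0],"jaw":0.9}]'
```

```text
time: 3.52
ee_pos: [0.4665, -0.27, 0.0185]
eef_rot: [-0.0, 1.0, -0.0, 0.001]
ft_force: [0.5, -0.1, 0.3]
width: 0.0784
grip_force: 0.0
```

```bash
python3 -m pendant '[{"dp":[0.013,0.016,0.09],"rotation":[0,0,0],"jaw":0.9},{"dp":[0.013,0.016,0.09],"rotation":[0,0,0],"jaw":0.9},{"dp":[0.013,0.016,0.09],"rotation":[0,0,0],"jaw":0.4},{"dp":[0.013,0.016,0.09],"rotation":[0,0,0],"jaw":0.4},{"dp":[0.013,0.016,0.09],"rotation":[0,0,0],"jaw":0.4},{"dp":[0.013,0.016,0.09],"rotation":[0,0,0],"jaw":0.4}]' 20
```

```text
time: 4.28
ee_pos: [0.463, -0.2673, 0.003]
eef_rot: [-0.0, 1.0, 0.0, 0.0]
ft_force: [0.3, 0.5, -0.2]
width: 0.046
grip_force: 0.0
```

```bash
python3 -m pendant '[{"dp":[0,0,0],"rotation":[0,0,0],"jaw":0.4},{"dp":[0,0,0],"rotation":[0,0,0],"jaw":0.4}]' 20
python3 - <<'E'
from h import *
c=snap('side','pics/s2.png'); im=c['image'][190:270,250:370,::-1]; w=snap('wrist','pics/w2.png')['image'][100:384,130:380,::-1]
a=cv2.resize(im,(480,320),interpolation=cv2.INTER_CUBIC); b=cv2.resize(w,(282,320))
cv2.imwrite('pics/g.png',np.hstack([a,b]))
E
```

```text
time: 4.53
ee_pos: [0.4629, -0.2672, 0.0029]
eef_rot: [-0.0, 1.0, 0.0, 0.0]
ft_force: [-0.8, -0.1, 1.2]
width: 0.0357
grip_force: 0.0
```

View pics/g.png

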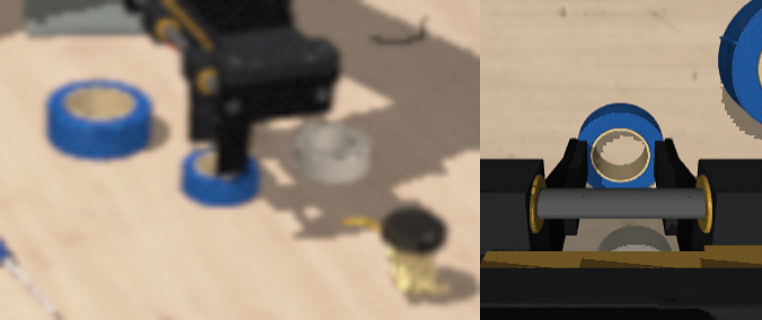

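The view shows the fingers straddling the far (+x) part of the roll, off its centre. I'll measure the roll and the fingertips.

```bash
cat > m3.py <<'E'
from h import *
s=r.read_state(); print(s['ee_pos'].round(4),R.from_quat(s['eef_rot']).as_matrix().round(3).tolist(),s['width'])
for n in ['side','wrist','scene']:
    c=snap(n,'pics/t.png'); P=cloud(c); hsv=cv2.cvtColor(c['image'],cv2.COLOR_RGB2HSV).astype(int)
    near=np.hypot(P[...,0]-.46,P[...,1]+.268)<.06
    m=(hsv[...,0]>100)&(hsv[...,0]<125)&(hsv[...,1]>110)&(P[...,2]>.003)&(P[...,2]<.03)&near
    q=P[m]
    if len(q): print(n,'roll',len(q),((q.min(0)+q.max(0))/2).round(4),np.ptp(q,axis=0).round(3))
    m=(hsv[...,2]<60)&(P[...,2]>.024)&(P[...,2]<.05)&near
    q=P[m]
    if len(q): print(n,'finger',len(q),q.min(0).round(4),q.max(0).round(4))
E
python3 m3.py
```

```text
[ 0.4629 -0.2672  0.0029] [[-1.0, -0.0, 0.0], [-0.0, 1.0, 0.0], [-0.0, 0.0, -1.0]] 0.03525899305385462
side roll 121 [ 0.4622 -0.2739  0.0163] [0.045 0.044 0.026]
side finger 97 [ 0.4506 -0.2965  0.0271] [ 0.4726 -0.2427  0.0495]
wrist roll 2298 [ 0.462  -0.2675  0.0165] [0.046 0.051 0.027]
wrist finger 1047 [ 0.4503 -0.2942  0.0241] [ 0.4719 -0.2405  0.05  ]
scene roll 68 [ 0.4548 -0.2691  0.0134] [0.035 0.045 0.02 ]
scene finger 47 [ 0.4501 -0.2944  0.024 ] [ 0.4639 -0.2423  0.0497]
```

Run:
```python
from h import *
for n in ['side','wrist','scene']:
    c=dict(np.load(n+'.npz')); P=cloud(c); hsv=cv2.cvtColor(c['image'],cv2.COLOR_RGB2HSV).astype(int)
    near=(abs(P[...,0]-.462)<.02)&(abs(P[...,1]+.268)<.035)
    m=(hsv[...,2]<75)&(hsv[...,1]<110)&near&(P[...,2]<.08)
    q=P[m]; h,_=np.histogram(q[:,2],np.arange(-.005,.085,.005)); print(n,h)
    a=q[q[:,2]<.035]; print(a[np.argsort(a[:,2])][:12].round(3).tolist())
c=dict(np.load('side.npz')); w=dict(np.load('wrist.npz'))
a=cv2.resize(c['image'][205:250,285:330,::-1],(400,400),interpolation=cv2.INTER_CUBIC); b=cv2.resize(w['image'][180:320,180:320,::-1],(400,400),interpolation=cv2.INTER_CUBIC)
cv2.imwrite('pics/g2.png',np.hstack([a,b]))
```

```text
side [ 0  0  0  0  0  0 14 20 24 21 22 29 21 10  0  0  0]
[[0.464, -0.291, 0.025], [0.47, -0.29, 0.027], [0.465, -0.294, 0.027], [0.46, -0.293, 0.027], [0.453, -0.291, 0.027], [0.455, -0.292, 0.028], [0.464, -0.29, 0.028], [0.466, -0.291, 0.028], [0.457, -0.295, 0.029], [0.462, -0.247, 0.029], [0.461, -0.292, 0.029], [0.464, -0.249, 0.03]]
wrist [  0  12  14  14  23   8 121 184 196 212 265 258 221 301 329 427 108]
[[0.467, -0.282, 0.002], [0.473, -0.28, 0.002], [0.469, -0.282, 0.003], [0.467, -0.282, 0.003], [0.471, -0.281, 0.003], [0.47, -0.281, 0.003], [0.467, -0.282, 0.004], [0.47, -0.282, 0.004], [0.471, -0.281, 0.004], [0.469, -0.281, 0.004], [0.468, -0.282, 0.005], [0.467, -0.282, 0.005]]
scene [ 0  0  0  0  0  2  9 10 13  8 15 10 10 16 16 18 12]
[[0.457, -0.248, 0.024], [0.455, -0.288, 0.024], [0.467, -0.292, 0.026], [0.453, -0.247, 0.026], [0.451, -0.244, 0.026], [0.454, -0.294, 0.027], [0.464, -0.248, 0.027], [0.457, -0.248, 0.028], [0.457, -0.293, 0.028], [0.45, -0.292, 0.029], [0.453, -0.288, 0.029], [0.451, -0.244, 0.03]]
```

View pics/g2.png

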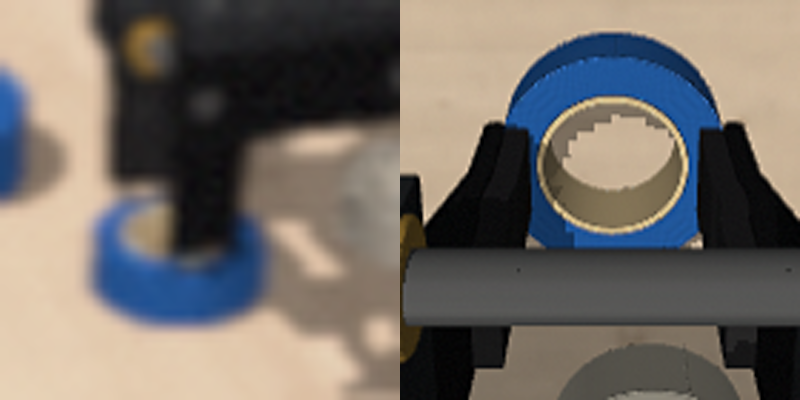

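The fingertips visibly end at z≈0.024, above the roll's top, although the reported TCP is 0.003. So the fingers closed over the roll without touching it. I'll reopen and compare tip height when open.

```bash
python3 -m pendant '[{"dp":[0,0,0],"rotation":[0,0,0],"jaw":0.9},{"dp":[0,0,0],"rotation":[0,0,0],"jaw":0.9},{"dp":[0,0,0],"rotation":[0,0,0],"jaw":0.9},{"dp":[0,0,0],"rotation":[0,0,0],"jaw":0.9},{"dp":[0,0,0],"rotation":[0,0,0],"jaw":0.9}]' 20
cat > m4.py <<'E'
from h import *
s=r.read_state(); e=s['ee_pos']; print(e.round(4),s['width'])
for n in ['side','scene']:
    c=snap(n,'pics/t.png'); P=cloud(c); hsv=cv2.cvtColor(c['image'],cv2.COLOR_RGB2HSV).astype(int)
    near=(abs(P[...,0]-e[0])<.025)&(abs(P[...,1]-e[1])<.07)
    q=P[(hsv[...,2]<75)&(hsv[...,1]<110)&near&(P[...,2]<e[2]+.055)]
    if not len(q): continue
    h,_=np.histogram(q[:,2]-e[2],np.arange(-.03,.06,.005)); print(n,h,'from -30mm rel TCP; x',q[:,0].min().round(3),q[:,0].max().round(3),'y',q[:,1].min().round(3),q[:,1].max().round(3))
    cv2.imwrite(f'pics/t_{n}.png',c['image'][:,:,::-1])
E
python3 m4.py
```

```text
time: 5.4
ee_pos: [0.4629, -0.2672, 0.0029]
eef_rot: [-0.0, 1.0, 0.0, 0.0]
ft_force: [1.1, 0.9, -0.1]
width: 0.0751
grip_force: 0.0
[ 0.4629 -0.2672  0.0029] 0.07512446209416063
side [ 0  0  0  0  0  0  0  0  0  0  1 15 31 26 20 19 17] from -30mm rel TCP; x 0.451 0.472 y -0.319 -0.222
scene [ 0  0  0  0  0  0  0  0  0  0  5  8 10 11  9 13 11] from -30mm rel TCP; x 0.449 0.467 y -0.316 -0.219
```

The tips sit about 21 mm behind the reported TCP, whether open or closed. I'll descend carefully, watching force and the images.

```bash
python3 -m pendant '[{"dp":[-0.005,0,0.05],"rotation":[0,0,0],"jaw":0.9},{"dp":[-0.005,0,0.085],"rotation":[0,0,0],"jaw":0.9},{"dp":[-0.005,0,0.085],"rotation":[0,0,0],"jaw":0.9}]' 20; python3 m4.py
```

```text
time: 5.88
ee_pos: [0.4632, -0.267, -0.0105]
eef_rot: [-0.0, 1.0, 0.0, -0.001]
ft_force: [-0.0, -0.5, 0.2]
width: 0.0782
grip_force: 0.0
[ 0.4632 -0.267  -0.0105] 0.07818581062670216
side [ 0  0  0  0  0  0  0  0  0  0  3 20 24 18 24 21 16] from -30mm rel TCP; x 0.452 0.472 y -0.32 -0.216
scene [ 0  0  0  0  0  0  0  0  0  0  3 10  8 11 14  8 12] from -30mm rel TCP; x 0.449 0.47 y -0.318 -0.219
```

```bash
python3 -m pendant '[{"dp":[0,0,0.04],"rotation":[0,0,0],"jaw":0.9},{"dp":[0,0,0.04],"rotation":[0,0,0],"jaw":0.9},{"dp":[0,0,0.04],"rotation":[0,0,0],"jaw":0.4},{"dp":[0,0,0.04],"rotation":[0,0,0],"jaw":0.4},{"dp":[0,0,0.04],"rotation":[0,0,0],"jaw":0.4},{"dp":[0,0,0.04],"rotation":[0,0,0],"jaw":0.4},{"dp":[0,0,0.04],"rotation":[0,0,0],"jaw":0.4}]' 20
```

```text
time: 6.85
ee_pos: [0.4637, -0.2672, -0.0158]
eef_rot: [-0.0, 1.0, 0.0, 0.0]
ft_force: [-0.6, -0.2, 0.6]
width: 0.0484
grip_force: 20.0
```

```bash
python3 -m pendant '[{"dp":[0,0,-0.2],"rotation":[0,0,0],"jaw":0.4},{"dp":[0,0,-0.5],"rotation":[0,0,0],"jaw":0.4},{"dp":[0,0,-0.8],"rotation":[0,0,0],"jaw":0.4},{"dp":[0,0,-1],"rotation":[0,0,0],"jaw":0.4},{"dp":[0,0,-1],"rotation":[0,0,0],"jaw":0.4}]' 20
python3 -m pendant '[{"dp":[-0.1,0.2,0],"rotation":[0,0,0],"jaw":0.4},{"dp":[-0.1,0.5,0],"rotation":[0,0,0],"jaw":0.4},{"dp":[-0.1,0.8,0],"rotation":[0,0,0],"jaw":0.4},{"dp":[-0.1,1,0],"rotation":[0,0,0],"jaw":0.4}]' 20
python3 -m pendant '[{"dp":[-0.1,0.3,0],"rotation":[0,0,0],"jaw":0.4},{"dp":[-0.2,0.6,0],"rotation":[0,0,0],"jaw":0.4},{"dp":[-0.2,1,0],"rotation":[0,0,0],"jaw":0.4}]' 20
python3 -m pendant '[{"dp":[0,0.3,0],"rotation":[0,0,0],"jaw":0.4},{"dp":[0,0.6,0],"rotation":[0,0,0],"jaw":0.4},{"dp":[0,0.8,0],"rotation":[0,0,0],"jaw":0.4},{"dp":[0,0.8,0],"rotation":[0,0,0],"jaw":0.4}]' 20
cat > m5.py <<'E'
from h import *
s=r.read_state(); e=s['ee_pos']; print(e.round(4),s['width'],s['grip_force'])
for n in ['side','wrist','scene']:
    c=snap(n,f'pics/t_{n}.png'); P=cloud(c); hsv=cv2.cvtColor(c['image'],cv2.COLOR_RGB2HSV).astype(int)
    near=(np.hypot(P[...,0]-e[0],P[...,1]-e[1])<.06)&(P[...,2]<e[2]+.045)&(P[...,2]>.03)
    q=P[(hsv[...,0]>100)&(hsv[...,0]<125)&(hsv[...,1]>110)&near]
    if len(q): print(n,'roll',len(q),'mid-ee',((q.min(0)+q.max(0))/2-e).round(4),'min',q.min(0).round(4),'max',q.max(0).round(4))
    g=P[(hsv[...,2]<90)&(hsv[...,1]<110)&(np.hypot(P[...,0]-.516,P[...,1]-.16)<.03)&(abs(P[...,2]-.055)<.007)]
    if len(g): print(n,'ped',len(g),((g.min(0)+g.max(0))/2).round(4),np.ptp(g,axis=0).round(3))
E
python3 m5.py
```

```text
time: 7.48
ee_pos: [0.4648, -0.2677, 0.1361]
eef_rot: [-0.0, 1.0, -0.0, 0.002]
ft_force: [0.5, 0.0, -1.5]
width: 0.0485
grip_force: 20.0
time: 7.98
ee_pos: [0.4778, -0.1148, 0.1328]
eef_rot: [-0.001, 1.0, 0.0, -0.001]
ft_force: [0.4, 0.1, -0.4]
width: 0.0487
grip_force: 20.0
time: 8.35
ee_pos: [0.5084, 0.0335, 0.1328]
eef_rot: [0.001, 1.0, -0.0, -0.001]
ft_force: [0.1, 0.3, -0.9]
width: 0.0486
grip_force: 20.0
time: 8.85
ee_pos: [0.5073, 0.1554, 0.1325]
eef_rot: [-0.002, 1.0, -0.0, -0.001]
ft_force: [0.2, -0.6, -1.2]
width: 0.0491
grip_force: 20.0
[0.5073 0.1554 0.1325] 0.04914490266138511 19.995498089119792
side roll 35 mid-ee [-0.006  -0.0191  0.03  ] min [0.4833 0.1163 0.1533] max [0.5191 0.1561 0.1718]
side ped 34 [0.5165 0.1545 0.0539] [0.034 0.035 0.011]
wrist roll 2926 mid-ee [-0.0062 -0.0024 -0.017 ] min [0.4829 0.1203 0.0537] max [0.5193 0.1856 0.1774]
wrist ped 788 [0.5112 0.1613 0.0534] [0.027 0.039 0.006]
scene roll 42 mid-ee [-0.0122 -0.0017  0.0284] min [0.4814 0.1255 0.153 ] max [0.5087 0.1817 0.1687]
scene ped 33 [0.5135 0.1573 0.0536] [0.032 0.03  0.006]
```

```bash
python3 -m pendant '[{"dp":[-0.053,0.033,0.1],"rotation":[0,0,0],"jaw":0.4},{"dp":[-0.053,0.033,0.3],"rotation":[0,0,0],"jaw":0.4},{"dp":[-0.053,0.033,0.5],"rotation":[0,0,0],"jaw":0.4},{"dp":[-0.053,0.033,0.57],"rotation":[0,0,0],"jaw":0.4},{"dp":[-0.053,0.033,0.57],"rotation":[0,0,0],"jaw":0.4},{"dp":[-0.053,0.033,0.57],"rotation":[0,0,0],"jaw":0.4}]' 20; python3 m5.py
```

```text
time: 9.75
ee_pos: [0.5173, 0.1579, 0.0497]
eef_rot: [0.0, 1.0, 0.0, 0.001]
ft_force: [0.3, 0.7, -1.4]
width: 0.0488
grip_force: 20.0
[0.5173 0.1579 0.0497] 0.04881447918231801 19.99540015531238
side roll 54 mid-ee [-0.007  -0.0148  0.0234] min [0.4927 0.1201 0.055 ] max [0.5278 0.166  0.091 ]
side ped 20 [0.5158 0.156  0.054 ] [0.032 0.032 0.009]
wrist roll 2909 mid-ee [-0.007   0.004   0.0255] min [0.4924 0.1335 0.0653] max [0.5281 0.1903 0.085 ]
wrist ped 970 [0.5177 0.1612 0.0528] [0.04  0.035 0.006]
scene roll 51 mid-ee [-0.0121 -0.0033  0.0181] min [0.4892 0.1265 0.0523] max [0.5211 0.1826 0.0832]
scene ped 21 [0.51   0.1593 0.0528] [0.028 0.034 0.006]
```

Run:
```python
import cv2,numpy as np
f=lambda n,x,y,w,h:cv2.resize(cv2.imread(f'pics/t_{n}.png')[y:y+h,x:x+w],(400,400),interpolation=cv2.INTER_CUBIC)
cv2.imwrite('pics/pl.png',np.hstack([f('side',235,130,80,80),f('wrist',130,120,240,240)]))
```

```text
(no output)
```

View pics/pl.png

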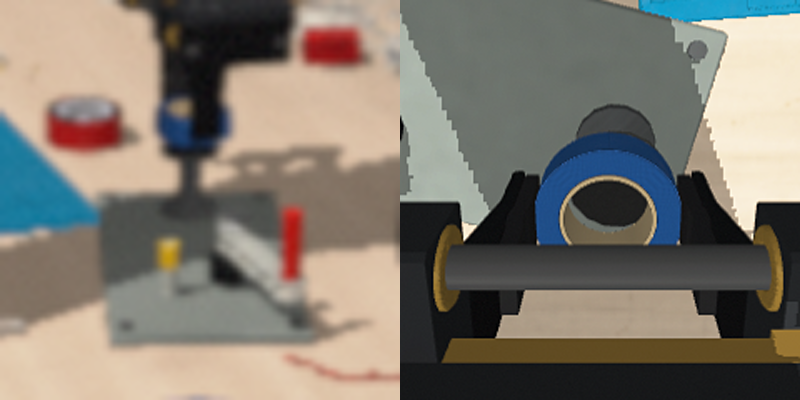

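The roll is flat just above the pedestal, and needs about 2.5 mm more in +y (pedestal arc centre at crop x≈616 against roll at 608). I'm lowering it in small steps, watching force.

```bash
python3 -m pendant '[{"dp":[0.007,0.017,0.02],"rotation":[0,0,0],"jaw":0.4},{"dp":[0.007,0.017,0.045],"rotation":[0,0,0],"jaw":0.4},{"dp":[0.007,0.017,0.045],"rotation":[0,0,0],"jaw":0.4},{"dp":[0.007,0.017,0.045],"rotation":[0,0,0],"jaw":0.4}]' 20
python3 -m pendant '[{"dp":[0,0,0.013],"rotation":[0,0,0],"jaw":0.4},{"dp":[0,0,0.013],"rotation":[0,0,0],"jaw":0.4},{"dp":[0,0,0.013],"rotation":[0,0,0],"jaw":0.4}]'
```

```text
time: 10.4
ee_pos: [0.5154, 0.1603, 0.0419]
eef_rot: [-0.0, 1.0, -0.0, -0.0]
ft_force: [0.1, 0.2, -1.3]
width: 0.0492
grip_force: 20.0
time: 10.78
ee_pos: [0.5154, 0.1603, 0.04]
eef_rot: [-0.0, 1.0, 0.0, -0.0]
ft_force: [-0.9, 0.5, -0.4]
width: 0.0487
grip_force: 20.0
```

```bash
for i in 1 2; do python3 -m pendant '[{"dp":[0,0,0.005],"rotation":[0,0,0],"jaw":0.4},{"dp":[0,0,0.005],"rotation":[0,0,0],"jaw":0.4},{"dp":[0,0,0.005],"rotation":[0,0,0],"jaw":0.4}]' | grep -E 'ee_pos|force'; done
```

```text
ee_pos: [0.5154, 0.1603, 0.0392]
ft_force: [0.1, -0.2, -1.0]
grip_force: 20.0
ee_pos: [0.5154, 0.1604, 0.0391]
ft_force: [-3.2, -0.8, 8.5]
grip_force: 20.0
```

Contact shows as 8.5 N upward at the expected height, so I'm releasing.

```bash
python3 -m pendant '[{"dp":[0,0,-0.003],"rotation":[0,0,0],"jaw":0.58},{"dp":[0,0,-0.003],"rotation":[0,0,0],"jaw":0.65},{"dp":[0,0,-0.003],"rotation":[0,0,0],"jaw":0.8},{"dp":[0,0,-0.003],"rotation":[0,0,0],"jaw":0.9},{"dp":[0,0,-0.003],"rotation":[0,0,0],"jaw":0.9}]' 
python3 -m pendant '[{"dp":[0,0,-0.1],"rotation":[0,0,0],"jaw":0.9},{"dp":[0,0,-0.3],"rotation":[0,0,0],"jaw":0.9},{"dp":[0,0,-0.6],"rotation":[0,0,0],"jaw":0.9},{"dp":[0,0,-0.6],"rotation":[0,0,0],"jaw":0.9},{"dp":[0,0,-0.6],"rotation":[0,0,0],"jaw":0.9}]' | grep -E 'ee_pos|force|time'
cat > m6.py <<'E'
from h import *
for n in ['side','wrist','scene']:
    c=snap(n,f'pics/u_{n}.png'); P=cloud(c); hsv=cv2.cvtColor(c['image'],cv2.COLOR_RGB2HSV).astype(int)
    q=P[(np.hypot(P[...,0]-.516,P[...,1]-.16)<.045)&(P[...,2]<.085)&(P[...,2]>.062)&(hsv[...,2]>40)]
    if len(q): print(n,'roll',len(q),((q.min(0)+q.max(0))/2).round(4),'ext',np.ptp(q,axis=0).round(4))
    q=P[(hsv[...,2]>60)&((hsv[...,0]<8)|(hsv[...,0]>172))&(hsv[...,1]>130)&(P[...,2]>.045)&(P[...,2]<.1)&(abs(P[...,0]-.48)<.08)&(abs(P[...,1])<.07)]
    if len(q): print(n,'post',len(q),((q.min(0)+q.max(0))/2).round(4),'ext',np.ptp(q,axis=0).round(4))
E
python3 m6.py
```

```text
time: 12.15
ee_pos: [0.5154, 0.1603, 0.0389]
eef_rot: [-0.0, 1.0, 0.0, -0.0]
ft_force: [0.1, -0.1, -0.3]
width: 0.0757
grip_force: 0.0
time: 12.78
ee_pos: [0.5154, 0.1604, 0.1293]
ft_force: [0.5, -0.0, -0.9]
grip_force: 0.0
side roll 115 [0.5164 0.1556 0.0695] ext [0.051  0.0538 0.015 ]
side post 49 [ 0.5175 -0.0351  0.0669] ext [0.0116 0.0224 0.0425]
wrist roll 1999 [0.5162 0.1604 0.0681] ext [0.0511 0.0503 0.0121]
wrist post 588 [ 0.5168 -0.0333  0.0659] ext [0.0112 0.0111 0.0417]
scene roll 89 [0.5148 0.16   0.0686] ext [0.0486 0.051  0.0128]
scene post 22 [ 0.5138 -0.0347  0.066 ] ext [0.0102 0.008  0.0373]
```

The roll is on the pedestal at (0.516, 0.160), flat, with its top near 73 mm. Now for the post at (0.517, -0.0335).

```bash
python3 -m pendant '[{"dp":[0,-0.2,-0.1],"rotation":[0,0,-0.025],"jaw":0.6},{"dp":[0,-0.5,-0.1],"rotation":[0,0,-0.05],"jaw":0.6},{"dp":[0,-0.7,-0.1],"rotation":[0,0,-0.083],"jaw":0.6},{"dp":[0,-0.7,-0.1],"rotation":[0,0,-0.083],"jaw":0.6},{"dp":[0,-0.7,-0.1],"rotation":[0,0,-0.083],"jaw":0.6}]'
python3 -c "
from h import *
delta([.517,-.0335,.13]);delta([.517,-.0335,.03]);print(r.read_state()['joint_positions'].round(2))"
```

```text
time: 13.55
ee_pos: [0.5152, 0.056, 0.1435]
eef_rot: [-0.257, 0.966, 0.0, -0.0]
ft_force: [0.6, -0.5, 0.2]
width: 0.0525
grip_force: 0.0
dp [ 0.286 -0.524  0.09 ]
dp [ 0.286 -0.524  0.756]
[-0.57  0.14  0.41  1.84 -0.06  1.18  1.95]
```

```bash
python3 -m pendant '[{"dp":[0.15,-0.25,0.09],"rotation":[0,0,0],"jaw":0.6},{"dp":[0.286,-0.524,0.09],"rotation":[0,0,0],"jaw":0.6},{"dp":[0.286,-0.524,0.09],"rotation":[0,0,0],"jaw":0.6},{"dp":[0.286,-0.524,0.09],"rotation":[0,0,0],"jaw":0.6}]'
python3 -c "
from h import *
delta([.517,-.0335,.03])"; python3 m6.py
```

```text
time: 14.05
ee_pos: [0.5175, -0.0326, 0.1302]
eef_rot: [-0.258, 0.966, 0.0, -0.0]
ft_force: [-0.1, 0.2, 0.2]
width: 0.0522
grip_force: 0.0
dp [ 0.006 -0.004  0.668]
side roll 114 [0.5163 0.1577 0.0699] ext [0.0508 0.0533 0.0152]
side post 44 [ 0.5178 -0.0376  0.0674] ext [0.0121 0.0117 0.0422]
wrist post 319 [ 0.517  -0.0349  0.0662] ext [0.0117 0.0114 0.0416]
scene roll 93 [0.5141 0.1602 0.0683] ext [0.0501 0.0516 0.0122]
scene post 35 [ 0.5164 -0.0352  0.0663] ext [0.0123 0.0103 0.037 ]
```

```bash
python3 -m pendant '[{"dp":[0.011,-0.013,0.3],"rotation":[0,0,0],"jaw":0.6},{"dp":[0.011,-0.013,0.55],"rotation":[0,0,0],"jaw":0.6},{"dp":[0.011,-0.013,0.66],"rotation":[0,0,0],"jaw":0.6},{"dp":[0.011,-0.013,0.66],"rotation":[0,0,0],"jaw":0.6}]' | grep -E 'ee_pos|ft_'
python3 -m pendant '[{"dp":[0,0,0],"rotation":[0,0,0],"jaw":0.05},{"dp":[0,0,0],"rotation":[0,0,0],"jaw":0.05},{"dp":[0,0,0],"rotation":[0,0,0],"jaw":0.05},{"dp":[0,0,0],"rotation":[0,0,0],"jaw":0.05},{"dp":[0,0,0],"rotation":[0,0,0],"jaw":0.05},{"dp":[0,0,0],"rotation":[0,0,0],"jaw":0.05},{"dp":[0,0,0],"rotation":[0,0,0],"jaw":0.05}]' 15
python3 - <<'E'
from h import *
s=r.read_state();Rt=R.from_quat(s['eef_rot']);e=s['ee_pos'];pv=np.array([.509,.046]);v=e[:2]-pv;print('rad',np.hypot(*v),'ang',np.degrees(np.arctan2(v[1],v[0])))
a0=np.radians(-84.5)
v=.08*np.array([np.cos(a0),np.sin(a0)])
for d in range(0,68,7):
    a=-np.radians(d); w=np.array([[np.cos(a),-np.sin(a)],[np.sin(a),np.cos(a)]])@v-v
    print(d,(e[:2]+w).round(4),(Rt.inv().apply([*w,0])/.15).round(3))
E
```

```text
ee_pos: [0.5166, -0.0362, 0.0311]
ft_force: [-0.4, 0.0, 0.4]
time: 15.58
ee_pos: [0.5165, -0.0356, 0.0315]
eef_rot: [-0.258, 0.966, 0.001, -0.0]
ft_force: [-2.5, 4.7, 3.9]
width: 0.0111
grip_force: 15.0
rad 0.08196463747269724 ang -84.74570978044561
0 [ 0.5165 -0.0356] [0. 0. 0.]
7 [ 0.5067 -0.036 ] [0.058 0.031 0.   ]
14 [ 0.497  -0.0351] [0.111 0.068 0.   ]
21 [ 0.4875 -0.0331] [0.159 0.111 0.   ]
28 [ 0.4782 -0.0299] [0.202 0.16  0.   ]
35 [ 0.4694 -0.0256] [0.239 0.214 0.   ]
42 [ 0.4613 -0.0203] [0.268 0.272 0.001]
49 [ 0.4538 -0.014 ] [0.291 0.334 0.001]
56 [ 0.4471 -0.0069] [0.305 0.397 0.001]
63 [0.4414 0.001 ] [0.312 0.462 0.001]
```

```bash
python3 -m pendant '[{"dp":[0.058,0.031,0],"rotation":[0,0,0],"jaw":0.05},{"dp":[0.111,0.068,0],"rotation":[0,0,0],"jaw":0.05},{"dp":[0.159,0.111,0],"rotation":[0,0,0],"jaw":0.05},{"dp":[0.202,0.16,0],"rotation":[0,0,0],"jaw":0.05},{"dp":[0.202,0.16,0],"rotation":[0,0,0],"jaw":0.05}]' 15; python3 m6.py | grep post
```

```text
time: 16.2
ee_pos: [0.4789, -0.0325, 0.0316]
eef_rot: [-0.257, 0.966, -0.001, 0.001]
ft_force: [3.7, -5.2, -4.1]
width: 0.0113
grip_force: 15.0
side post 5 [ 0.4791 -0.0394  0.0549] ext [0.0073 0.0113 0.0143]
wrist post 638 [ 0.4797 -0.0315  0.0648] ext [0.0077 0.01   0.0394]
scene post 51 [ 0.4749 -0.0347  0.0659] ext [0.0203 0.0202 0.0407]
```

```bash
python3 -m pendant '[{"dp":[0.037,0.054,0],"rotation":[0,0,0],"jaw":0.05},{"dp":[0.066,0.112,0],"rotation":[0,0,0],"jaw":0.05},{"dp":[0.089,0.174,0],"rotation":[0,0,0],"jaw":0.05},{"dp":[0.103,0.237,0],"rotation":[0,0,0],"jaw":0.05},{"dp":[0.107,0.265,0],"rotation":[0,0,0],"jaw":0.05},{"dp":[0.107,0.265,0],"rotation":[0,0,0],"jaw":0.05}]' 20; python3 m6.py | grep post
```

```text
time: 17.1
ee_pos: [0.4437, -0.0081, 0.0313]
eef_rot: [-0.257, 0.967, -0.001, -0.001]
ft_force: [-4.0, -14.6, 6.4]
width: 0.0114
grip_force: 20.0
side post 3 [ 0.4421 -0.0164  0.0519] ext [0.0039 0.018  0.0086]
wrist post 622 [ 0.4445 -0.007   0.0646] ext [0.0071 0.0102 0.0391]
scene post 48 [ 0.4425 -0.009   0.0665] ext [0.0102 0.0206 0.0425]
```

```bash
python3 -m pendant '[{"dp":[0.028,0.03,0],"rotation":[0,0,0],"jaw":0.05},{"dp":[0.028,0.053,0],"rotation":[0,0,0],"jaw":0.05},{"dp":[0.028,0.053,0],"rotation":[0,0,0],"jaw":0.05},{"dp":[0.028,0.053,0],"rotation":[0,0,0],"jaw":0.05}]' 20; python3 m6.py | grep -E 'post|roll'
```

```text
time: 17.75
ee_pos: [0.4379, -0.0015, 0.0314]
eef_rot: [-0.257, 0.966, -0.001, 0.001]
ft_force: [4.6, -6.9, -3.2]
width: 0.0114
grip_force: 20.0
side post 4 [ 0.4394 -0.0079  0.0499] ext [0.0069 0.0134 0.0094]
wrist post 595 [4.393e-01 1.000e-04 6.370e-02] ext [0.007  0.01   0.0372]
scene roll 18 [0.5183 0.147  0.0679] ext [0.0443 0.0241 0.0103]
scene post 50 [ 0.4337 -0.0016  0.0664] ext [0.0179 0.0215 0.0396]
```

```bash
for i in 1 2; do python3 -m pendant '[{"dp":[0.002,0.027,0],"rotation":[0,0,0],"jaw":0.05},{"dp":[0.002,0.027,0],"rotation":[0,0,0],"jaw":0.05},{"dp":[0.002,0.027,0],"rotation":[0,0,0],"jaw":0.05}]' 20|grep -E 'ee_pos|force'; done
```

```text
ee_pos: [0.4374, -0.0007, 0.0316]
ft_force: [13.4, -18.9, -12.1]
grip_force: 20.0
ee_pos: [0.437, -0.0003, 0.0318]
ft_force: [24.5, -29.2, -21.2]
grip_force: 20.1
```

The arm is on the stop: force rises with no further motion. I'll ease the push to about 20 N and check the scene.

```bash
python3 -m pendant '[{"dp":[-0.002,-0.025,0],"rotation":[0,0,0],"jaw":0.05},{"dp":[-0.002,-0.025,0],"rotation":[0,0,0],"jaw":0.05},{"dp":[-0.002,-0.025,0],"rotation":[0,0,0],"jaw":0.05},{"dp":[-0.002,-0.025,0],"rotation":[0,0,0],"jaw":0.05},{"dp":[-0.002,-0.025,0],"rotation":[0,0,0],"jaw":0.05}]' 30; python3 m6.py | grep -E 'post|roll'
python3 - <<'E'
import cv2,numpy as np
f=lambda n,x,y,w,h:cv2.resize(cv2.imread(f'pics/u_{n}.png')[y:y+h,x:x+w],(400,400),interpolation=cv2.INTER_CUBIC)
cv2.imwrite('pics/fin.png',np.hstack([f('side',225,120,120,120),f('wrist',90,0,384,384)]))
E
```

```text
time: 19.27
ee_pos: [0.4373, -0.0008, 0.0316]
eef_rot: [-0.256, 0.967, -0.003, 0.002]
ft_force: [13.3, -18.9, -11.5]
width: 0.011
grip_force: 30.0
side post 4 [ 0.4369 -0.0093  0.0518] ext [0.0064 0.0209 0.0109]
wrist post 589 [0.4387 0.0011 0.0637] ext [0.007  0.0104 0.0372]
scene roll 19 [0.5177 0.1464 0.0684] ext [0.0452 0.0251 0.0117]
scene post 51 [ 0.4345 -0.0016  0.0705] ext [0.012  0.0222 0.0495]
```

View pics/fin.png

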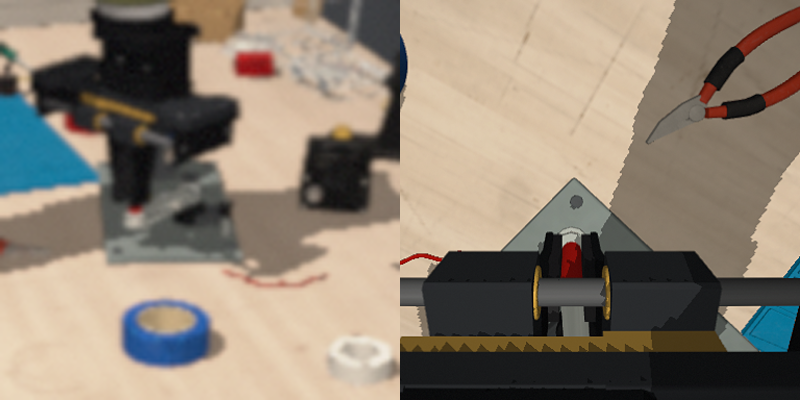

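The final view shows the post held between the fingers (side crop near (135,215), wrist crop near (570,258)) and the arm on its stop. The visible part of the roll is still at pedestal height and position. Handing in.

```bash
python3 -c "
from bench import r
print(r.close_job())"
```

```text
the job is handed in; nothing more can be done
None
```

The job is handed in at about 19 s of the 53 s allowed: the blue roll rests flat and centred on the pedestal, and the gripper holds the tension arm against its yellow stop with about 23 N. The red tape, jar and screwdriver were never touched, though I did not measure them again at the end.

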